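Level the bench scale at its screw foot and hold the spirit level down

TASK

The bench scale leans towards its one adjustable foot. Lay the spirit level across the middle of the weighing pan, pointing at the black foot knob, and let go of it; then turn the knob until the bubble rests between the two lines. Finally press the spirit level down on the pan with about 10 N (a kilogram's worth) and finish while still pressing, with the bubble between its lines, so that I can tighten the lock nut; leave the other things on the table alone.

Things in the scene. Friction and masses are not known exactly. Their poses are not given: they have to be found in the camera images.
- level_mid (a point): Centre (20 mm above the underside) of the loose aluminium spirit level: a straight bar 150 mm long (its x axis), 22 mm wide (y), 40 mm tall (z), about 0.2 kg, lying the right way up on the table on one side of the scale (a red notebook lies on the other). Grip it across its 22 mm width.
- level: The same spirit level; origin in the middle of its underside. A window 62 mm long in the middle of its top shows a yellow-green vial with a pale bubble and two black lines; its top is flat and may be pressed on anywhere, the window too.
- bubble_mid (a point): Middle of the bubble, near the level's top. It runs along the vial (the level's x axis) to the higher end: 1 mm from the level's middle for each mrad (0.001 rad) of tilt along the level, at most 16 mm, settling in about 0.5 s; it also runs off while the level is moved. The lines are 17 mm apart inside and the bubble is 12 mm long, so between them means within 2.5 mm of the middle.
- scale: The bench scale, fixed in place; origin on the table below the pan's middle. x points away from its sloping display console (on the robot's side, up to 160 mm from the middle), y away from the foot knob. It stands on two plain feet on the +y side and on the screw foot on the -y side, where it leans low at the start: it is 1.6 to 3.3 rad of the knob from level.
- pan_mid (a point): Middle of the top face of the scale's flat steel weighing pan, about 75 mm above the table; axes as for the scale, z square to the pan.
- pan: The same pan: 200 mm (x) by 220 mm (y). It springs: it sinks about 1 mm per 6 N pressed on it, 6 mm at most.
- knob_grip (a point): Centre of the round black fluted knob of the levelling screw: 37 mm across, 32 mm tall (65 to 97 mm above the table), axis upright, 185 mm from the pan's middle, 75 mm clear of its edge. It stays where it is left (0.08 N m) and at the same height. Clockwise seen from above raises this side of the scale: 3.4 mrad per rad turned, which moves the bubble 3.4 mm.
- notebook: Red notebook, 150 x 103 x 12 mm, a bystander on the table beside the scale (another lies further back).
- flour_shaker: Flour shaker with a white cap, 67 mm across, 110 mm tall, a bystander.
- cup_a: Lidded paper portion cup, 56 mm across, 32 mm tall, a bystander.
- cup_b: A second portion cup like it, a bystander.
- masking_tape: Roll of masking tape lying flat, 96 mm across, 25 mm tall, a bystander.

How it is judged:
By the outcome, as a careful person would: the job done as asked, in the order asked, and still so for the second after the job is handed in, while the arm keeps its last pose, push and grip.
It also fails if it takes over 69 s, if anything falls off the work surface, if the arm or the gripper's body presses on something with over 40 N, if the wrist force passes 120 N, or if a joint passes its speed limit or range.

ROBOT

A 6-joint arm with a two-finger parallel gripper is mounted at the origin on a cart in front of the work surface, level with it; the furniture and walls round the work are solid. World frame = base frame: x ahead of the robot, y to its left, z up, the work surface at z = 0. Lengths are in mm, angles in rad, forces in N, time in s.
With the tool pointing down it reaches from about 250 to 775 mm from the base axis. Payload 4 kg.
Tool frame: the origin (TCP) lies on the centre line of the jaws, within the pads' length; the fingertips stand 17 mm ahead of it and the grasp point (between the pads) lies 2 mm behind it; z points along the fingers, y is the line along which they close (so a half turn about z gives the same grasp; the last joint's range is limited). The gripper opens to 94 mm and grips with 3 to 60 N. Pads are 16 mm wide; open, the fingers measure 119 mm over their backs; the gripper's body (75 mm by 177 mm) begins 78 mm behind the grasp point.
Start: joints at [-1.236, 0.087, 1.371, -0, 1.684, -0.103], TCP at [233.171, -498.146, 222.506] pointing down, gripper open.
Joint ranges: [-3.1, 3.1], [-0.76, 2.03], [0.27, 2.55], [-1.08, 4.22], [0.17, 2.65], [-2.57, 2.57]. Speed limits (rad/s): [2.79, 2.79, 3.14, 3.14, 3.14, 3.14].

INTERFACE

Orientations are given as [roll, pitch, yaw] about the fixed x, y, z axes, in that order (R = Rz(yaw) Ry(pitch) Rx(roll)).
In Python, from rig import manip, capture, finder gives the robot as it stands.
- The arm moves only by the shell command python3 -m crank 'ROWS' [OPENING] [FORCE]. ROWS is JSON, one flat list of numbers, 6 for each row, row after row: the shift along the world's x, y, z in units of 0.2 m (1.0 is 0.2 m), then the turn, a rotation vector about the world's x, y, z in units of 4 degrees (1.0 is 4 degrees). A call has 1 to 5 rows; each row shifts and turns the commanded pose from where the row before left it; what a row does not reach is not made up. A row lasts 1/8 s, in which the tool goes at most 62.5 mm and 10.7 degrees, less where a joint would pass 70% of its speed; a pose out of reach is approached as far as the arm can. A call with a number of a shift or a turn outside -1 to 1 is refused whole. A call with a gripper value outside its range is refused whole. OPENING is the opening, from -1 (shut) to 1 (fully open), so that 0 is half open, set as the call begins (- or left out, the last holds). The fingers move at their own pace and stop on an object; FORCE is the grip in N (left out, the last holds). Time passes only in rows, so rows that do not move let the fingers close. It gives the time, the measured TCP pose, the force, the opening and the grip force at its end, in the units of the state.
- manip.get_obs(): the state, without advancing time (a new reading comes with each control period).
- capture(name): name is "scene" or "top"; returns a dict with "image" (480x640x3 uint8, red, green, blue), "mtx" (3x3 intrinsics, pixels), "R" (3x3) and "t" (3): a world point X has camera coordinates R X + t. Camera axes: x right, y down, z forward; pixel columns grow to the right and rows downward; lengths in mm; the calibration is good to about 2 mm. A picture is of the moment at which its call begins. There is no depth.
- manip.job_done(): hands the job in; it is judged then, once.
Trained networks look in a picture, given as the dict that the camera call returned (one of the last four; its "shot" number tells which), for a name from the list of things; names that differ only in an ending like _2 or _b are one class to them, and where a whole thing is asked for, a point or a joint stands for the part that bears it (a point fixed in the world has none). Each returns a list of dicts, best first, with "score" (0 to 1); they miss things now and then, are a little off and sometimes report something else, mostly with a low value. They report only what shows in the picture. A call takes as long as a camera call.
- finder.silhouettes(picture, target): "pixels" (480x640 bool, what is visible of it) and "box" ([centre column, centre row, width, height] in pixels, round what is visible of it).
The state is a dict: "t": time; "q": joint angles; "qd": joint speeds; "tau": joint torques, N m; "tcp_pos": TCP position; "tcp_rot": TCP orientation; "ft_force": force on the tool from outside, world axes, zero at the start; "moment": the same for the moment, N m; "gripper_width": finger opening in mm; "grasp_force": force on a finger pad.
Only numpy, scipy, OpenCV 4.12 (cv2) and the standard library are available. Lean on these libraries where they do the work, as an engineer would, in place of code of your own. Each camera call takes 0.05 s, during which the arm holds its last target. There are 200 camera calls.

## Working session

There is one attempt and no reset: what is moved stays moved. The work goes in short steps, Python scripts to look and compute and a shell command to move; the robot and the scene stay as the last step left them, time stands still between calls to the robot, and variables do not carry over. Pictures are saved under pics/ and viewed, at most 10 in all, crops included, and the job is handed in when it is done.

```bash
mkdir -p pics; ls; cat > h.py <<'E'
import numpy as np, cv2
from rig import manip, capture, finder
def save(p,name): cv2.imwrite('pics/'+name,p['image'][:,:,::-1])
def back(p,uv,z):
    d=np.linalg.inv(p['mtx'])@np.array([uv[0],uv[1],1.]); R=np.array(p['R']); t=np.array(p['t'])
    c=-R.T@t; w=R.T@d; return c+w*(z-c[2])/w[2]
def proj(p,X):
    c=np.array(p['R'])@np.array(X)+np.array(p['t']); q=np.array(p['mtx'])@c; return q[:2]/q[2]
E
python3 - <<'E'
from h import *
a=capture('scene');b=capture('top')
save(a,'s0.png');save(b,'t0.png')
for p,n in((a,'scene'),(b,'top')):
    print(n,'cam',-np.array(p['R']).T@p['t'], p['mtx'][0][0])
    for k in('level','pan','knob_grip','bubble_mid','notebook','flour_shaker','cup_a','masking_tape'):
        try:
            r=finder.silhouettes(p,k)
            for x in r[:2]: print(k,round(x['score'],2),np.round(x['box']),int(x['pixels'].sum()))
        except Exception as e: print(k,e)
print(manip.get_obs())
E
```

```text
pics
scene cam [-93.73614926 921.11335431 970.98693333] 573.2076125688886
pan 0.87 [322. 237. 103.  72.] 4305
knob_grip 0.61 [354. 194.  17.  23.] 239
notebook 0.74 [423. 200.  61.  35.] 1147
notebook 0.69 [257. 329.  68.  36.] 1287
flour_shaker 0.68 [206. 292.  38.  53.] 1328
cup_a 0.77 [227. 282.  18.  20.] 249
cup_a 0.74 [189. 335.  25.  30.] 498
masking_tape 0.61 [351. 197.  31.  27.] 328
top cam [ 506.09161374  -16.9036878  1231.20243388] 448.38665307874146
level 0.7 [205. 259.  29.  56.] 694
pan 0.85 [322. 249.  99.  92.] 6716
notebook 0.75 [453. 284.  40.  55.] 2071
flour_shaker 0.84 [202. 203.  29.  29.] 711
flour_shaker 0.21 [336. 258. 129. 108.] 8292
cup_a 0.84 [234. 196.  22.  17.] 264
cup_a 0.68 [169. 215.  20.  23.] 306
{'t': 0.9, 'q': array([-1.23610801e+00,  8.72044740e-02,  1.37062706e+00, -3.26533946e-05,
        1.68360248e+00, -1.03105292e-01]), 'qd': array([ 2.09523392e-04,  1.06749674e-03, -3.95645094e-04, -9.28201789e-05,
        6.81386256e-04,  9.56292689e-04]), 'tau': array([-1.43925812e-03, -3.40038407e+01, -3.02599096e+01,  7.17920274e-02,
        2.35371036e-02,  1.01579579e-05]), 'tcp_pos': array([ 233.1656134 , -498.17738388,  222.54048493]), 'tcp_rot': array([3.14143819e+00, 4.86009511e-05, 4.37789929e-01]), 'ft_force': array([ 0.63072631, -0.02325752,  0.32235258]), 'moment': array([ 0.01966044, -0.00077828, -0.0243042 ]), 'grasp_force': 0.0, 'gripper_width': 94.18667040476662}
```

View pics/s0.png

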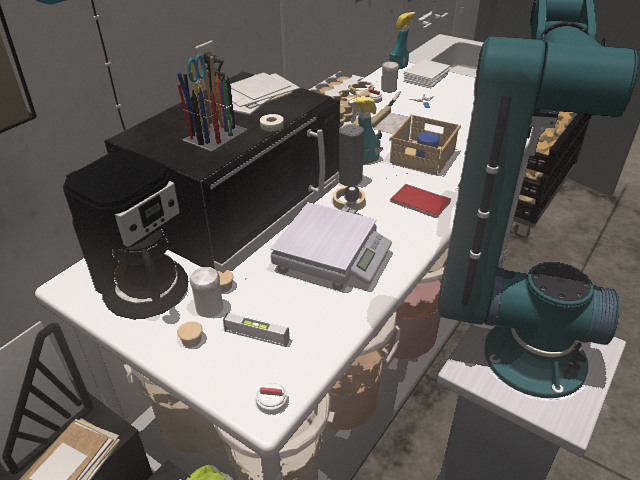

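View pics/t0.png

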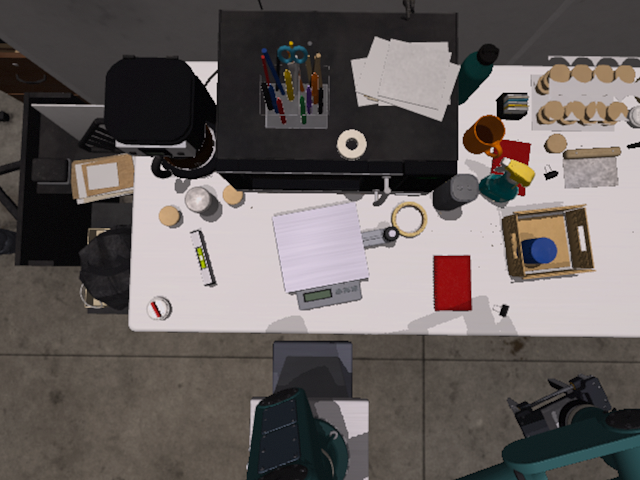

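The scene shows the level at about (256,328), scale at (330,245) and knob at (352,190). In the top view the level is near (203,258), the pan at (321,248), and the knob at (390,234) with the tape ring at (408,219) next to it. The oven front is near row 190.

```bash
python3 - <<'E'
from h import *
b=capture('top'); a=capture('scene')
im=b['image']; 
c1=cv2.resize(im[225:295,180:225],None,fx=8,fy=8,interpolation=cv2.INTER_CUBIC)
c2=cv2.resize(im[180:320,260:440],None,fx=4,fy=4,interpolation=cv2.INTER_CUBIC)
o=np.zeros((560,360+720,3),np.uint8);o[:,:360]=c1;o[:,360:]=c2
o=cv2.resize(o,(800,415)); cv2.imwrite('pics/c.png',o[:,:,::-1])
def quad(p,k,z):
    r=finder.silhouettes(p,k)
    if not r: return print(k,'none')
    m=r[0]['pixels'].astype(np.uint8); n,l,s,_=cv2.connectedComponentsWithStats(m)
    pts=np.argwhere(l==1+np.argmax(s[1:,4]))[:,::-1]
    P=np.array([back(p,q,z)[:2] for q in pts],np.float32)
    print(k,r[0]['score'],cv2.minAreaRect(P),P.mean(0))
quad(b,'level',40);quad(b,'pan',75);quad(a,'pan',75);quad(b,'knob_grip',97);quad(a,'knob_grip',81);quad(a,'level',20)
print('knob',back(b,(390,234),97),'oven front',back(b,(340,190),0),back(b,(340,165),200),'grey cyl',back(b,(463,186),120))
print('level ends', [back(b,q,40) for q in((196,231),(208,285))])
E
```

```text
level 0.79 ((522.4937744140625, 285.8214416503906), (151.5769500732422, 35.15118408203125), 18.941884994506836) [523.2634  286.45865]
pan 0.65 ((555.0037841796875, -26.576385498046875), (203.50607299804688, 223.27818298339844), 11.177972793579102) [554.3955   -26.413937]
pan 0.71 ((558.6380615234375, -21.44164276123047), (201.63406372070312, 220.4239959716797), 10.808558464050293) [555.94763  -16.104927]
knob_grip 0.64 ((588.4976196289062, -204.46588134765625), (37.54338836669922, 39.73268127441406), 45.40571975708008) [ 589.4756  -204.66806]
knob_grip 0.58 ((592.7017211914062, -197.99415588378906), (38.59558868408203, 98.27645111083984), 31.95267677307129) [ 593.7285  -200.32672]
level 0.6 ((531.6797485351562, 291.69915771484375), (167.393798828125, 61.42780303955078), 17.586334228515625) [529.1344  292.49594]
knob [ 589.0642711  -201.29316533   97.        ] oven front [716.60734454 -78.22661954   0.        ] [741.11251412 -67.71757608 200.        ] grey cyl [ 710.12608406 -380.04765872  120.        ]
level ends [array([594.76143055, 306.16045159,  40.        ]), array([452.06768376, 270.28781175,  40.        ])]
```

View pics/c.png

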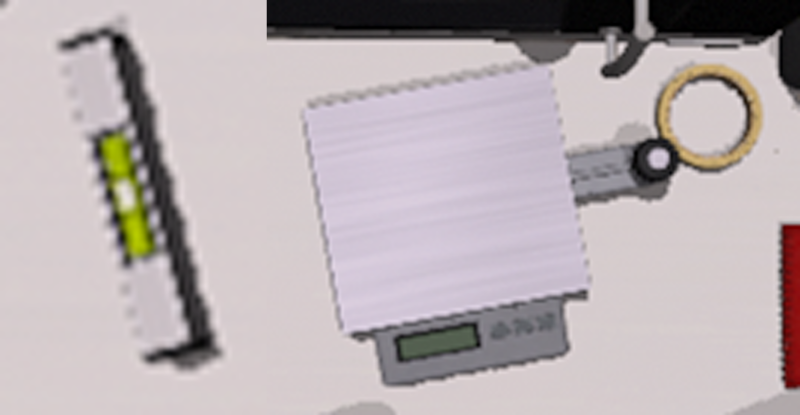

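The level's top face centre is at about (522,291), yaw 15.5°. The pan middle is (555,-24.5) with scale yaw 11.1°, and the knob is at (590,-205), 184 mm from the pan middle, which fits the stated 185. I'm moving over the level.

```bash
python3 -m crank '[0.103,0.282,0,0,0,-0.17,0.103,0.282,0,0,0,-0.17,0.103,0.282,0,0,0,-0.17,0.103,0.282,0,0,0,-0.17,0.103,0.282,0,0,0,-0.17]' 1 20
python3 -m crank '[0.103,0.282,0,0,0,-0.17,0.103,0.282,0,0,0,-0.17,0.103,0.282,0,0,0,-0.17,0.103,0.282,0,0,0,-0.17,0.103,0.282,0,0,0,-0.17]'
python3 -m crank '[0.103,0.282,0,0,0,-0.17,0.103,0.282,0,0,0,-0.17,0.103,0.282,-0.05,0,0,-0.17,0.103,0.282,-0.1,0,0,-0.17,0,0,0,0,0,0]'
```

```text
t: 1.92
tcp_pos: [336.5, -214.4, 222.7]
tcp_rot: [3.141, -0.001, 0.377]
ft_force: [0.8, 0.1, 0.0]
gripper_width: 94.2
grasp_force: 0.0
t: 2.55
tcp_pos: [439.6, 67.9, 222.9]
tcp_rot: [3.141, -0.001, 0.319]
ft_force: [0.8, -0.8, -0.0]
gripper_width: 94.0
grasp_force: 0.0
t: 3.18
tcp_pos: [520.3, 293.5, 188.2]
tcp_rot: [3.141, 0.007, 0.276]
ft_force: [0.6, -1.0, -0.1]
gripper_width: 94.0
grasp_force: 0.0
```

```bash
python3 - <<'E'
from h import *
a=capture('scene')
c=a['image'][240:400,170:330]; cv2.imwrite('pics/s1.png',cv2.resize(c,(640,640)[:2] if 0 else (600,600),interpolation=cv2.INTER_CUBIC)[:,:,::-1])
b=capture('top')
for q in ((388,178),(383,193),(381,200)):
  print(q,[np.round(back(b,q,z)[:2]) for z in (100,200)])
E
```

```text
(388, 178) [array([ 732., -195.]), array([ 712., -180.])]
(383, 193) [array([ 693., -183.]), array([ 677., -168.])]
(381, 200) [array([ 675., -178.]), array([ 660., -163.])]
```

```bash
python3 - <<'E'
from h import *
a=capture('scene')
R=np.array(a['R']);c=-R.T@np.array(a['t'])
for q in ((312,132),(322,160),(324,178),(320,200)):
    w=R.T@np.linalg.inv(a['mtx'])@np.array([q[0],q[1],1.])
    for x in(690,): s=(x-c[0])/w[0]; print(q,'x=690:',np.round(c+s*w))
E
python3 -m crank '[0.005,-0.005,-0.2,0,0,0,0.005,-0.005,-0.2,0,0,0,0,0,-0.2,0,0,0,0,0,-0.13,0,0,0,0,0,-0.07,0,0,0]' 0.2 20
```

```text
(312, 132) x=690: [ 690. -155.  264.]
(322, 160) x=690: [ 690. -199.  159.]
(324, 178) x=690: [ 690. -208.   95.]
(320, 200) x=690: [ 690. -188.   32.]
t: 3.95
tcp_pos: [523.2, 287.1, 32.9]
tcp_rot: [3.141, -0.0, 0.27]
ft_force: [0.5, -0.2, 0.5]
gripper_width: 56.3
grasp_force: 0.0
```

View pics/s1.png

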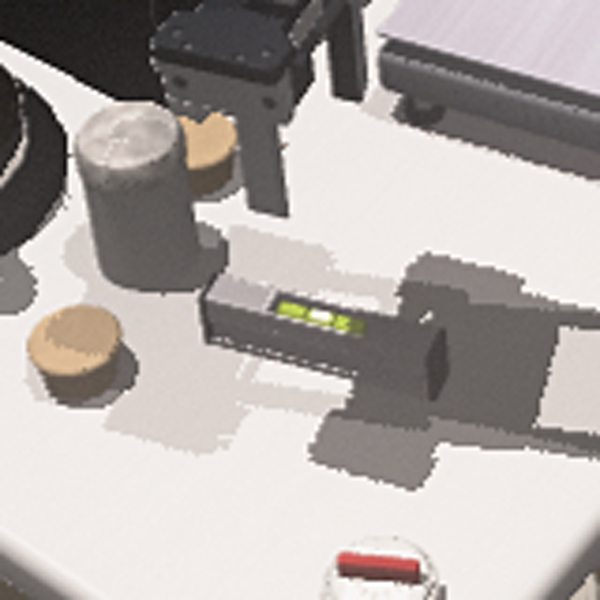

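The gripper was above the level and clear of the shaker. I'm nudging it, then closing.

```bash
python3 -m crank '[0,0.02,-0.02,0,0,0,0,0,0,0,0,0]' 0 20
python3 -m crank '[0,0,0,0,0,0,0,0,0,0,0,0,0,0,0,0,0,0,0,0,0,0,0,0]' -1 20
```

```text
t: 4.2
tcp_pos: [524.2, 293.1, 30.3]
tcp_rot: [-3.141, -0.002, 0.271]
ft_force: [-0.4, 0.4, 0.4]
gripper_width: 47.1
grasp_force: 0.0
t: 4.7
tcp_pos: [523.8, 292.6, 29.4]
tcp_rot: [3.141, -0.001, 0.272]
ft_force: [-0.1, -1.2, 2.4]
gripper_width: 21.6
grasp_force: 19.9
```

```bash
python3 -m crank '[0,0,0.1,0,0,0,0,0,0.2,0,0,0,0,-0.02,0.2,0,0,1,0,-0.08,0.05,0,0,1,0,-0.08,0,0,0,1]'
python3 -m crank '[0.01,-0.08,0,0,0,1,0.01,-0.08,0,0,0,1,0.01,-0.08,0,0,0,1,0.01,-0.08,0,0,0,1,0.01,-0.08,0,0,0,1]'
python3 -m crank '[0.01,-0.08,0,0,0,1,0.01,-0.08,0,0,0,1,0.01,-0.08,0,0,0,1,0.01,-0.08,0,0,0,1,0.01,-0.08,0,0,0,1]'
python3 -m crank '[0.01,-0.08,0,0,0,1,0.01,-0.08,0,0,0,1,0.01,-0.08,0,0,0,1,0.01,-0.08,0,0,0,1,0.01,-0.08,0,0,0,1]'
python3 -m crank '[0,-0.08,0,0,0,1,0,-0.06,0,0,0,1,0,0,0,0,0,1,0,0,0,0,0,0.4,0,0,0,0,0,0]'
```

```text
t: 5.32
tcp_pos: [523.6, 256.9, 139.7]
tcp_rot: [-3.142, -0.002, 0.484]
ft_force: [-0.6, 0.2, -2.6]
gripper_width: 22.2
grasp_force: 19.9
t: 5.95
tcp_pos: [532.7, 176.3, 137.6]
tcp_rot: [-3.14, 0.002, 0.833]
ft_force: [0.5, 0.4, -1.7]
gripper_width: 21.6
grasp_force: 19.9
t: 6.58
tcp_pos: [542.7, 96.4, 137.6]
tcp_rot: [-3.14, 0.001, 1.182]
ft_force: [-0.1, 0.5, -2.8]
gripper_width: 21.6
grasp_force: 19.9
t: 7.2
tcp_pos: [552.7, 16.5, 137.6]
tcp_rot: [-3.14, -0.001, 1.531]
ft_force: [-0.4, 0.7, -2.3]
gripper_width: 21.9
grasp_force: 19.9
t: 7.82
tcp_pos: [553.0, -11.0, 138.2]
tcp_rot: [-3.141, -0.0, 1.765]
ft_force: [0.6, 0.7, -2.2]
gripper_width: 22.0
grasp_force: 19.9
```

```bash
python3 -m crank '[0.01,-0.067,-0.05,0,0,0,0,0,-0.08,0,0,0,0,0,-0.02,0,0,0,0,0,0,0,0,0]'
python3 -m crank '[0,0,-0.01,0,0,0,0,0,-0.005,0,0,0,0,0,0,0,0,0]'
```

```text
t: 8.32
tcp_pos: [554.7, -24.5, 107.7]
tcp_rot: [-3.14, -0.001, 1.766]
ft_force: [0.2, 0.8, -1.9]
gripper_width: 21.6
grasp_force: 19.9
t: 8.7
tcp_pos: [555.4, -24.6, 106.0]
tcp_rot: [3.141, 0.0, 1.766]
ft_force: [-0.2, -0.3, -2.9]
gripper_width: 21.7
grasp_force: 19.9
```

```bash
python3 -m crank '[0,0,-0.008,0,0,0,0,0,0,0,0,0]'
python3 -m crank '[0,0,-0.005,0,0,0,0,0,0,0,0,0]'
```

```text
t: 8.95
tcp_pos: [555.3, -24.6, 104.2]
tcp_rot: [3.141, -0.0, 1.766]
ft_force: [0.2, -0.6, -2.0]
gripper_width: 21.9
grasp_force: 19.9
t: 9.2
tcp_pos: [555.5, -24.7, 103.6]
tcp_rot: [3.141, 0.0, 1.766]
ft_force: [0.6, -0.5, -0.5]
gripper_width: 22.6
grasp_force: 19.9
```

```bash
python3 -m crank '[0,0,-0.004,0,0,0,0,0,0,0,0,0]'
python3 -m crank '[0,0,0,0,0,0,0,0,0,0,0,0,0,0,0,0,0,0,0,0,0,0,0,0,0,0,0,0,0,0]' 0.2
python3 -m crank '[0,0,0.05,0,0,0,0,0,0.1,0,0,0,0,0,0.15,0,0,0,0,0,0.1,0,0,0]'
python3 - <<'E'
from h import *
b=capture('top');im=b['image'];u,v=map(int,proj(b,[555,-24.5,115]));print(u,v)
c=im[v-60:v+60,u-60:u+100];cv2.imwrite('pics/t2.png',cv2.resize(c,(800,600),interpolation=cv2.INTER_CUBIC)[:,:,::-1])
E
```

```text
t: 9.45
tcp_pos: [555.3, -24.9, 102.8]
tcp_rot: [3.142, 0.0, 1.766]
ft_force: [-1.0, -1.3, 2.6]
gripper_width: 22.1
grasp_force: 20.0
t: 10.07
tcp_pos: [555.3, -24.6, 102.3]
tcp_rot: [3.141, -0.0, 1.766]
ft_force: [0.5, -0.7, -0.7]
gripper_width: 56.3
grasp_force: 0.0
t: 10.58
tcp_pos: [556.0, -24.7, 184.9]
tcp_rot: [3.139, 0.001, 1.766]
ft_force: [-0.2, -0.2, -0.2]
gripper_width: 56.4
grasp_force: 0.0
320 246
```

View pics/t2.png

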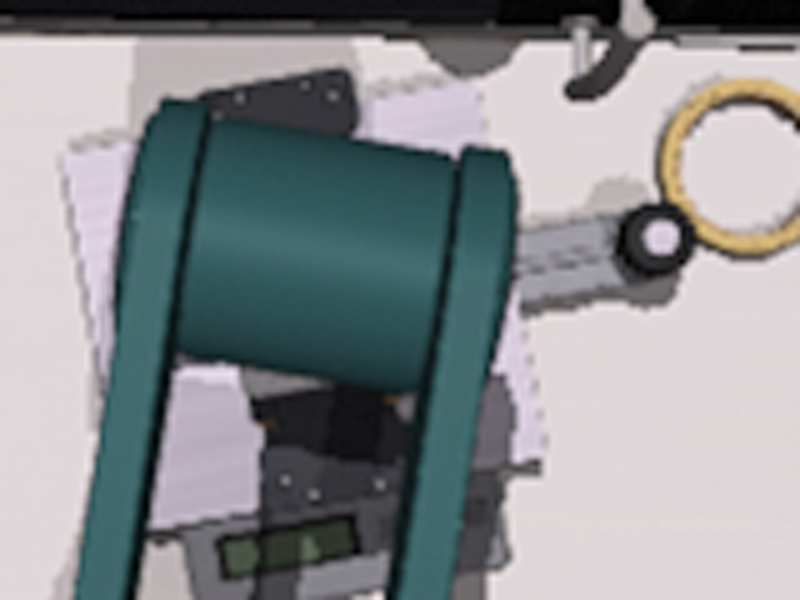

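The arm hides the level here. The knob sits at crop (660,238), which is about (590.5,-206). An oven handle stands out behind it, so I'll turn in strokes with the hand's long side kept away from it.

```bash
python3 -m crank '[0.01,-0.05,0,0,0,-1,0.01,-0.05,0,0,0,-1,0.01,-0.05,0,0,0,-1,0.01,-0.05,0,0,0,-1,0.01,-0.05,0,0,0,-1]' 0.5 15
python3 -m crank '[0.01,-0.05,0,0,0,-1,0.01,-0.05,0,0,0,-1,0.01,-0.05,0,0,0,-1,0.01,-0.05,0,0,0,-1,0.01,-0.05,0,0,0,-1]'
python3 -m crank '[0.01,-0.05,0,0,0,-1,0.01,-0.05,0,0,0,-1,0.01,-0.05,0,0,0,-1,0.01,-0.05,0,0,0,-1,0.01,-0.05,0,0,0,-1]'
python3 -m crank '[0.01,-0.05,0,0,0,-1,0.01,-0.05,0,0,0,-1,0,-0.05,0,0,0,-0.3,0,0,0,0,0,0]'
cat >> h.py <<'E'
def bub(name=None):
    b=capture('top'); im=b['image']; u,v=np.round(proj(b,[555,-24.5,112])).astype(int)
    c=im[v-30:v+30,u-40:u+40]; f=8
    if name: cv2.imwrite('pics/'+name,cv2.resize(c,(800,600),interpolation=cv2.INTER_CUBIC)[:,:,::-1])
    return b,(u-40,v-30)
E
python3 - <<'E'
from h import *
b,o=bub('b1.png');print(o)
for k in ('level','bubble_mid'):
  for r in finder.silhouettes(b,k)[:1]: print(k,r['score'],r['box'])
E
```

```text
t: 11.25
tcp_pos: [565.4, -75.0, 182.4]
tcp_rot: [3.141, -0.0, 1.414]
ft_force: [0.4, -0.7, 0.0]
gripper_width: 70.5
grasp_force: 0.0
t: 11.88
tcp_pos: [575.3, -124.9, 182.3]
tcp_rot: [3.142, -0.0, 1.065]
ft_force: [-0.5, -0.8, -1.0]
gripper_width: 70.7
grasp_force: 0.0
t: 12.5
tcp_pos: [585.3, -175.0, 182.3]
tcp_rot: [3.142, 0.0, 0.716]
ft_force: [1.0, -0.6, 0.3]
gripper_width: 70.4
grasp_force: 0.0
t: 13.0
tcp_pos: [589.2, -205.3, 182.2]
tcp_rot: [-3.141, 0.0, 0.558]
ft_force: [0.3, 1.2, -0.8]
gripper_width: 70.4
grasp_force: 0.0
(np.int64(280), np.int64(216))
level 0.72 [319.4, 248.2, 56.7, 18.6]
bubble_mid 0.51 [169.9, 214.6, 19.7, 25.7]
```

View pics/b1.png

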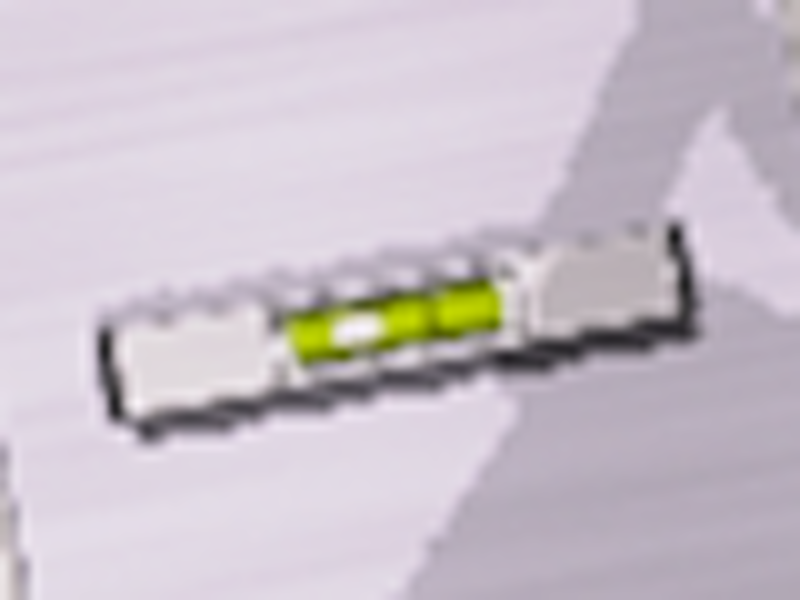

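The bubble is at crop column 358 with the vial middle at about 394, so it is about 9 mm towards +y. That means about 2.7 rad clockwise. I'm descending on the knob.

```bash
python3 -m crank '[0.006,0,-0.15,0,0,0,0,0,-0.15,0,0,0,0,0,-0.12,0,0,0,0,0,-0.05,0,0,0,0,0,0,0,0,0]'
python3 -m crank '[0,0,0,0,0,0,0,0,0,0,0,0,0,0,0,0,0,0,0,0,0,0,0,0]' -1 15
cat >> h.py <<'E'
def meas(name=None):
    b,o=bub(name); im=b['image']; f=8
    c=cv2.resize(im[o[1]:o[1]+60,o[0]:o[0]+80],None,fx=f,fy=f,interpolation=cv2.INTER_CUBIC)
    h=cv2.cvtColor(c,cv2.COLOR_RGB2HSV); g=((h[:,:,0]>25)&(h[:,:,0]<50)&(h[:,:,1]>110)).astype(np.uint8)
    n,l,s,_=cv2.connectedComponentsWithStats(g); g=np.isin(l,[i for i in range(1,n) if s[i,4]>150]).astype(np.uint8)
    pts=np.argwhere(g)[:,::-1]
    hull=cv2.convexHull(pts.astype(np.int32)); H=np.zeros_like(g); cv2.fillConvexPoly(H,hull,1)
    H=cv2.erode(H,np.ones((9,9)))
    w=H*((h[:,:,1]<110)&(h[:,:,2]>170)).astype(np.uint8)
    B=np.argwhere(w)[:,::-1].mean(0)
    ax=np.array([np.cos(np.radians(11.1)),-np.sin(np.radians(11.1))])  # towards knob in image
    e=pts@ax; mid=(np.percentile(e,.5)+np.percentile(e,99.5))/2
    mm=2.496/f  # mm per px at z~112
    print('vial len',(np.ptp(e))*mm,'bubble toward knob mm',(B@ax-mid)*mm,'n',w.sum()*mm*mm)
E
python3 -c "
from h import *
meas()"
```

```text
t: 13.78
tcp_pos: [590.3, -204.2, 88.0]
tcp_rot: [-3.141, 0.001, 0.558]
ft_force: [-0.5, -0.0, 1.4]
gripper_width: 70.2
grasp_force: 0.0
t: 14.28
tcp_pos: [592.0, -206.6, 89.0]
tcp_rot: [3.135, -0.001, 0.557]
ft_force: [4.2, -5.5, -2.1]
gripper_width: 36.5
grasp_force: 15.0
vial len 53.549434237050754 bubble toward knob mm -9.782258298724242 n 87.12288000000001
```

```bash
python3 -m crank '[0.008,-0.012,0,0,0,0,0,0,0,0,0,0]'
python3 -m crank '[0,0,0,0,0,-1,0,0,0,0,0,-1,0,0,0,0,0,-1,0,0,0,0,0,-1,0,0,0,0,0,-1]'
```

```text
t: 14.58
tcp_pos: [592.1, -206.9, 89.0]
tcp_rot: [-3.141, -0.0, 0.558]
ft_force: [-1.7, 0.3, 2.4]
gripper_width: 36.5
grasp_force: 15.0
t: 15.2
tcp_pos: [591.7, -205.8, 89.0]
tcp_rot: [-3.14, 0.001, 0.208]
ft_force: [-2.4, 2.5, 5.0]
gripper_width: 36.5
grasp_force: 15.0
```

```bash
python3 -m crank '[0,0.004,0,0,0,-1,0,0,0,0,0,-1,0,0,0,0,0,-1,0,0,0,0,0,-1,0,0,0,0,0,-1]'
python3 -m crank '[0,0,0,0,0,-1,0,0,0,0,0,-1,0,0,0,0,0,-1,0,0,0,0,0,-1,0,0,0,0,0,-1]'
python3 -m crank '[0,0,0,0,0,-1,0,0,0,0,0,0,0,0,0,0,0,0,0,0,0,0,0,0,0,0,0,0,0,0]'
python3 -c "
from h import *
meas()"
```

```text
t: 15.82
tcp_pos: [591.7, -204.7, 89.0]
tcp_rot: [-3.139, 0.001, -0.141]
ft_force: [-2.7, 4.2, 4.5]
gripper_width: 36.7
grasp_force: 15.0
t: 16.45
tcp_pos: [592.0, -203.7, 89.0]
tcp_rot: [-3.138, 0.003, -0.49]
ft_force: [-0.6, 6.6, 4.9]
gripper_width: 36.9
grasp_force: 15.0
t: 17.08
tcp_pos: [592.1, -203.4, 88.9]
tcp_rot: [-3.138, 0.003, -0.558]
ft_force: [-0.9, 6.1, 5.1]
gripper_width: 36.5
grasp_force: 15.0
vial len 52.8053158208371 bubble toward knob mm -6.291986840367021 n 89.55648000000001
```

```bash
python3 -m crank '[0,0.01,0,0,0,0,0,0,0,0,0,0,0,0,0,0,0,0,0,0,0,0,0,1,0,0,0,0,0,1]' 0.3
python3 -m crank '[0,0,0,0,0,1,0,0,0,0,0,1,0,0,0,0,0,1,0,0,0,0,0,1,0,0,0,0,0,1]'
python3 -m crank '[0,0,0,0,0,1,0,0,0,0,0,1,0,0,0,0,0,1,0,0,0,0,0,1,0,0,0,0,0,1]'
python3 -m crank '[0,0,0,0,0,1,0,0,0,0,0,1,0,0,0,0,0,1,0,0,0,0,0,1]'
python3 -m crank '[0,0,0,0,0,0,0,0,0,0,0,0,0,0,0,0,0,0,0,0,0,0,0,0]' -1 15
```

```text
t: 17.75
tcp_pos: [592.0, -204.6, 88.1]
tcp_rot: [3.141, 0.0, -0.418]
ft_force: [-0.8, -0.4, -0.4]
gripper_width: 61.2
grasp_force: 0.0
t: 18.38
tcp_pos: [592.0, -204.6, 88.1]
tcp_rot: [3.141, 0.0, -0.069]
ft_force: [-0.3, 0.5, -0.1]
gripper_width: 61.2
grasp_force: 0.0
t: 19.0
tcp_pos: [592.0, -204.6, 88.1]
tcp_rot: [3.141, 0.0, 0.28]
ft_force: [-0.2, -0.1, 0.1]
gripper_width: 60.9
grasp_force: 0.0
t: 19.5
tcp_pos: [592.0, -204.6, 88.1]
tcp_rot: [3.142, 0.0, 0.56]
ft_force: [-0.5, 0.5, -0.1]
gripper_width: 61.1
grasp_force: 0.0
t: 20.0
tcp_pos: [593.1, -206.0, 88.2]
tcp_rot: [3.137, -0.0, 0.557]
ft_force: [2.4, -3.6, -2.9]
gripper_width: 36.7
grasp_force: 15.0
```

```bash
python3 -m crank '[0.014,-0.002,0,0,0,0,0,0,0,0,0,-1,0,0,0,0,0,-1,0,0,0,0,0,-1,0,0,0,0,0,-1]'
python3 -m crank '[0,0,0,0,0,-1,0,0,0,0,0,-1,0,0,0,0,0,-1,0,0,0,0,0,-1,0,0,0,0,0,-1]'
python3 -m crank '[0,0,0,0,0,-1,0,0,0,0,0,-1,0,0,0,0,0,-1,0,0,0,0,0,-1,0,0,0,0,0,-1]'
python3 -m crank '[0,0,0,0,0,-1,0,0,0,0,0,-1,0,0,0,0,0,0,0,0,0,0,0,0,0,0,0,0,0,0]'
python3 -c "
from h import *
meas()"
```

```text
t: 20.62
tcp_pos: [593.1, -205.5, 88.2]
tcp_rot: [3.141, 0.005, 0.276]
ft_force: [-5.7, -2.7, 1.5]
gripper_width: 37.0
grasp_force: 15.0
t: 21.25
tcp_pos: [593.0, -204.9, 88.2]
tcp_rot: [3.141, 0.005, -0.073]
ft_force: [-5.0, -0.9, 2.0]
gripper_width: 36.5
grasp_force: 15.0
t: 21.88
tcp_pos: [593.1, -204.2, 88.2]
tcp_rot: [3.141, 0.005, -0.422]
ft_force: [-4.1, 0.2, 2.9]
gripper_width: 36.5
grasp_force: 15.0
t: 22.5
tcp_pos: [593.3, -203.9, 88.2]
tcp_rot: [3.141, 0.004, -0.558]
ft_force: [-5.3, 1.6, 3.2]
gripper_width: 36.8
grasp_force: 15.0
vial len 52.63094430355403 bubble toward knob mm -1.79649039251193 n 78.459264
```

```bash
python3 -m crank '[-0.006,0,0,0,0,0,0,0,0,0,0,0,0,0,0,0,0,0,0,0,0,0,0,1,0,0,0,0,0,1]' 0.3
python3 -m crank '[0,0,0,0,0,1,0,0,0,0,0,1,0,0,0,0,0,1,0,0,0,0,0,1,0,0,0,0,0,1]'
python3 -m crank '[0,0,0,0,0,1,0,0,0,0,0,1,0,0,0,0,0,1,0,0,0,0,0,1,0,0,0,0,0,1]'
python3 -c "
from h import *
meas('b2.png');meas()"
python3 -m crank '[0,0,0,0,0,0,0,0,0,0,0,0,0,0,0,0,0,0,0,0,0,0,0,0]' -1 15
```

```text
t: 23.18
tcp_pos: [594.0, -204.6, 88.4]
tcp_rot: [-3.141, -0.0, -0.417]
ft_force: [-0.0, 0.5, -0.7]
gripper_width: 61.2
grasp_force: 0.0
t: 23.8
tcp_pos: [594.0, -204.6, 88.4]
tcp_rot: [3.142, -0.001, -0.068]
ft_force: [-0.8, -0.3, -0.0]
gripper_width: 61.3
grasp_force: 0.0
t: 24.42
tcp_pos: [594.0, -204.6, 88.4]
tcp_rot: [3.141, -0.001, 0.281]
ft_force: [0.1, -0.3, -0.1]
gripper_width: 61.2
grasp_force: 0.0
vial len 52.691011157110104 bubble toward knob mm -1.812504191658438 n 78.167232
vial len 52.691011157110104 bubble toward knob mm -1.7906431000430671 n 77.87519999999999
t: 25.02
tcp_pos: [593.9, -205.2, 88.3]
tcp_rot: [3.14, -0.0, 0.278]
ft_force: [1.4, -1.7, -1.3]
gripper_width: 36.7
grasp_force: 15.0
```

View pics/b2.png

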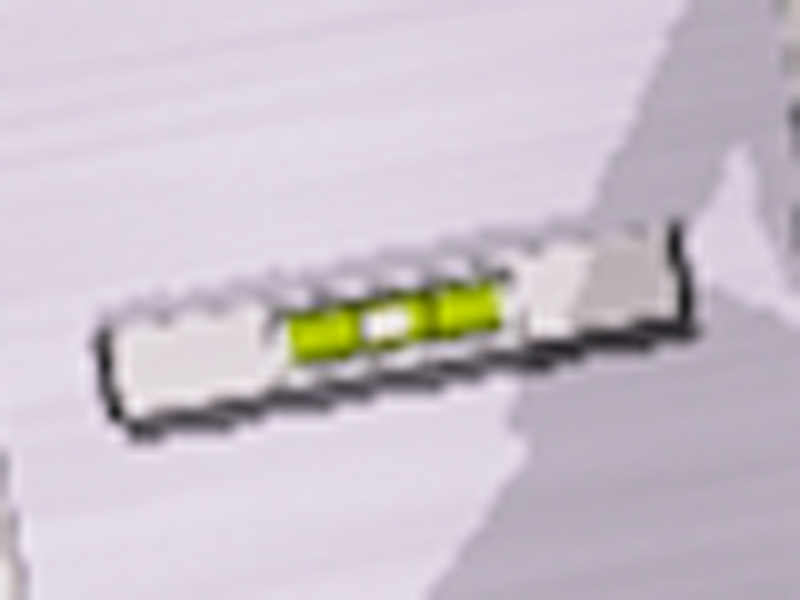

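The bubble is at crop column 387. The lines are at about 361 and 430, so the middle is 395 and the bubble is still 1.9 mm short. I'm turning about 32° more.

```bash
python3 -m crank '[0,0,0,0,0,-1,0,0,0,0,0,-1,0,0,0,0,0,-1,0,0,0,0,0,-1,0,0,0,0,0,-1]'
python3 -m crank '[0,0,0,0,0,-1,0,0,0,0,0,-1,0,0,0,0,0,-1,0,0,0,0,0,0]'
python3 -m crank '[0,0,0,0,0,0,0,0,0,0,0,0,0,0,0,0,0,0,0,0,0.05,0,0,0]' 0.3
python3 -m crank '[0,0,0.1,0,0,0,0,0,0.2,0,0,0,0,0,0.2,0,0,0,0,0,0,0,0,0]'
python3 -c "
from h import *
meas('b3.png')"
```

```text
t: 25.65
tcp_pos: [593.9, -204.9, 88.4]
tcp_rot: [3.141, -0.001, -0.073]
ft_force: [0.8, -1.3, -0.9]
gripper_width: 36.8
grasp_force: 15.0
t: 26.15
tcp_pos: [593.9, -204.7, 88.3]
tcp_rot: [3.142, -0.0, -0.279]
ft_force: [1.4, -1.4, 0.0]
gripper_width: 36.6
grasp_force: 15.0
t: 26.65
tcp_pos: [593.0, -204.3, 97.6]
tcp_rot: [-3.141, 0.003, -0.28]
ft_force: [0.0, 0.6, 0.0]
gripper_width: 61.1
grasp_force: 0.0
t: 27.15
tcp_pos: [596.1, -205.7, 205.5]
tcp_rot: [3.14, -0.012, -0.28]
ft_force: [-0.7, 0.9, 0.6]
gripper_width: 61.0
grasp_force: 0.0
vial len 52.871211717778344 bubble toward knob mm -0.40000247491274105 n 90.821952
```

View pics/b3.png

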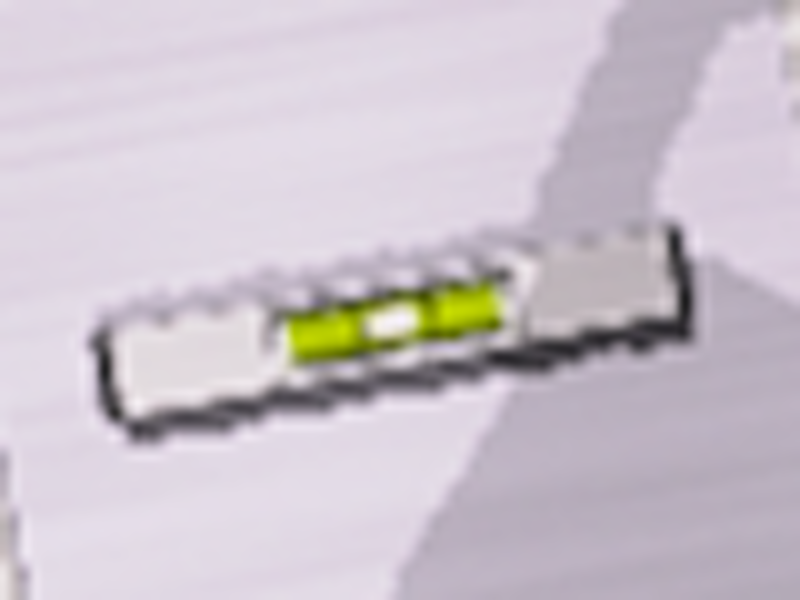

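The bubble is centred (392 against 395). Now I'm closing the gripper and moving over the level's middle to press.

```bash
python3 -m crank '[-0.029,0.13,0,0,0,1,-0.029,0.13,0,0,0,1,-0.029,0.13,0,0,0,1,-0.029,0.13,0,0,0,1,-0.029,0.13,0,0,0,1]' -1 15
python3 -m crank '[-0.029,0.13,0,0,0,1,-0.029,0.13,0,0,0,0.8,0,0,-0.1,0,0,0,0,0,-0.15,0,0,0,0,0,0,0,0,0]'
python3 -m crank '[0,0,-0.05,0,0,0,0,0,-0.02,0,0,0,0,0,0,0,0,0]'
```

```text
t: 27.82
tcp_pos: [563.3, -71.8, 197.2]
tcp_rot: [-3.141, 0.002, 0.075]
ft_force: [0.2, 0.3, -0.2]
gripper_width: 14.7
grasp_force: 0.0
t: 28.45
tcp_pos: [550.0, -20.6, 144.7]
tcp_rot: [-3.139, 0.008, 0.198]
ft_force: [0.1, 0.5, 0.9]
gripper_width: 0.3
grasp_force: 0.0
t: 28.82
tcp_pos: [553.2, -22.7, 134.6]
tcp_rot: [3.141, -0.0, 0.195]
ft_force: [-0.6, 0.7, 0.9]
gripper_width: 0.6
grasp_force: 0.0
```

Still clear of the level, so I'm stepping down and adjusting the position slightly.

```bash
python3 -m crank '[0.009,-0.009,0,0,0,0,0,0,-0.008,0,0,0,0,0,0,0,0,0]'
python3 -m crank '[0,0,-0.008,0,0,0,0,0,0,0,0,0]'
python3 -m crank '[0,0,-0.005,0,0,0,0,0,0,0,0,0]'
```

```text
t: 29.2
tcp_pos: [554.9, -24.6, 132.7]
tcp_rot: [3.142, 0.0, 0.195]
ft_force: [-0.2, 1.0, 0.0]
gripper_width: 0.4
grasp_force: 0.0
t: 29.45
tcp_pos: [555.1, -24.5, 131.6]
tcp_rot: [3.141, -0.001, 0.195]
ft_force: [0.5, -1.0, 0.9]
gripper_width: 0.3
grasp_force: 0.9
t: 29.7
tcp_pos: [555.1, -24.5, 131.1]
tcp_rot: [3.141, -0.001, 0.195]
ft_force: [-1.7, 0.6, 5.3]
gripper_width: 0.7
grasp_force: 2.4
```

```bash
python3 -m crank '[0,0,-0.005,0,0,0,0,0,0,0,0,0,0,0,0,0,0,0]'
python3 -m crank '[0,0,0,0,0,0,0,0,0,0,0,0,0,0,0,0,0,0]'
```

```text
t: 30.08
tcp_pos: [555.2, -24.5, 130.7]
tcp_rot: [3.141, -0.001, 0.195]
ft_force: [-2.0, -1.1, 6.8]
gripper_width: 0.4
grasp_force: 3.5
t: 30.45
tcp_pos: [555.2, -24.5, 130.7]
tcp_rot: [3.141, -0.001, 0.195]
ft_force: [-2.0, 0.1, 7.1]
gripper_width: 0.2
grasp_force: 3.5
```

```bash
python3 -m crank '[0,0,-0.007,0,0,0,0,0,0,0,0,0,0,0,0,0,0,0,0,0,0,0,0,0,0,0,0,0,0,0]'
python3 - <<'E'
from h import *
a=capture('scene');u,v=np.round(proj(a,[555,-24.5,113])).astype(int)
cv2.imwrite('pics/s4.png',cv2.resize(a['image'][v-30:v+30,u-40:u+40],(800,600),interpolation=cv2.INTER_CUBIC)[:,:,::-1])
F=[]
for i in range(6): capture('scene'); F.append(manip.get_obs()['ft_force'][2])
print(np.round(F,1))
E
```

```text
t: 31.08
tcp_pos: [555.3, -24.5, 130.2]
tcp_rot: [3.141, -0.002, 0.195]
ft_force: [-2.0, -0.0, 10.1]
gripper_width: 0.9
grasp_force: 5.0
[10.4 10.   9.6 10.3 10.8  9.1]
```

View pics/s4.png

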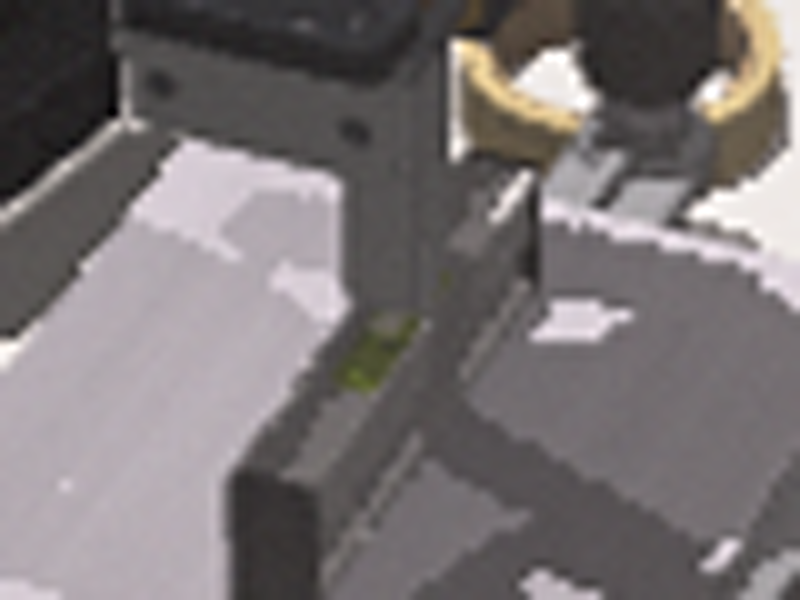

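At (390,325) a pale bubble end shows just in front of the finger, with green and a dark line nearer the camera. I'm checking numerically where that lies along the vial.

```bash
python3 - <<'E'
from h import *
a=capture('scene');o=np.round(proj(a,[555,-24.5,113])).astype(int)-[40,30]
d=np.array([-np.sin(np.radians(11.1)),np.cos(np.radians(11.1)),0])
c=cv2.resize(a['image'][o[1]:o[1]+60,o[0]:o[0]+80],(800,600),interpolation=cv2.INTER_CUBIC)
for s in range(0,36,2):
    q=((proj(a,np.array([555,-25,112])+s*d)-o+.5)*10).astype(int)
    n=[q+np.array([k,k*0.6]) for k in(-12,0,12)]
    print(s,q,[tuple(int(t) for t in c[int(m[1]),int(m[0])]) for m in n])
E
```

```text
0 [402 309] [(81, 79, 80), (89, 86, 83), (80, 77, 64)]
2 [399 314] [(84, 83, 82), (97, 94, 86), (73, 73, 49)]
4 [396 318] [(89, 87, 80), (103, 100, 92), (76, 77, 49)]
6 [392 323] [(89, 86, 74), (109, 104, 98), (82, 84, 55)]
8 [389 327] [(92, 89, 78), (108, 104, 93), (83, 84, 56)]
10 [386 332] [(97, 93, 85), (101, 99, 79), (76, 78, 54)]
12 [383 336] [(88, 85, 72), (89, 88, 64), (69, 71, 53)]
14 [380 341] [(71, 71, 54), (75, 75, 52), (60, 63, 42)]
16 [376 345] [(65, 66, 48), (73, 76, 47), (66, 69, 44)]
18 [373 350] [(69, 69, 52), (75, 80, 48), (74, 78, 48)]
20 [370 354] [(69, 70, 53), (76, 80, 51), (72, 76, 44)]
22 [367 359] [(72, 72, 52), (76, 78, 51), (73, 76, 46)]
24 [363 363] [(75, 75, 53), (74, 76, 49), (73, 75, 46)]
26 [360 368] [(74, 77, 54), (81, 85, 52), (74, 77, 44)]
28 [357 372] [(76, 78, 55), (93, 101, 54), (80, 86, 44)]
30 [354 377] [(74, 75, 52), (96, 104, 51), (92, 100, 50)]
32 [350 381] [(76, 76, 55), (83, 87, 45), (97, 102, 63)]
34 [347 386] [(81, 79, 62), (86, 87, 60), (107, 105, 91)]
```

```bash
python3 -c "
from rig import manip
o=manip.get_obs();print(o['t'],o['ft_force']);print(manip.job_done())"
```

```text
31.475 [-2.14764074  0.11547717  9.88029764]
the job is handed in; nothing more can be done
None
```

I handed the job in at 31.5 s: the level lies across the pan pointing at the knob, pressed down with about 10 N. Before pressing, the bubble was about 0.4 mm from the middle; during the press the fingers hid most of it, and the end still visible was consistent with it lying between the lines.

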